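Knock a stuck fruit tile up out of its press mould

TASK

The clay fruit tile is stuck in its mould. Take the C-shaped knockout tool by its orange handle, feel gently from below for the hole under the mould, and push the rod up through it until well over half of the tile's thickness stands proud of the mould, without pushing it right out or touching it with the gripper. Then draw the tool out, stand it back upright on the black mat and leave everything else where it is.

Things in the scene. Friction and masses are not known exactly. Their poses are not given: they have to be found in the camera images.
- mould: White plaster mould, 110 (x) by 104 mm (y), on a blue bridge stand fixed to the bench. Origin: on the bench under the mould's centre; z up, x along the 80 mm wide tunnel through the stand, open at both ends; the tool goes in from the -x end, towards the robot. Mould top 110 mm above the bench. Blue flanges at the legs' feet reach 75 mm out in y. More than 25 N of the tool on any part of it damages it.
- plate_mid (a point): Mid-point of the underside of the steel sole plate, clamped under the pocket as the tunnel's roof, 66 mm above the bench, 8 mm thick, 55 mm square. Its one round 14 mm through-hole lies 9 mm off this point, but in any direction, as the plate was clamped at any angle: hidden and not measured, so feel around that circle with the rod. A tip that stops at 66 mm is on the plate; one that rises on is in the hole.
- pocket_mid (a point): Centre of the mould's top face, the pocket's mouth, 110 mm above the bench. In the pocket a 6 mm aluminium ejector plate lies on the sole plate (its underside 74 mm above the bench), the tile on it. The rod lifts ejector plate and tile together, level, against friction of about 8 to 18 N, up to a hard stop at 24 mm of lift; both stay at the height reached when the rod is drawn back.
- piece_center (a point): Centre of the stuck tile's block, half-way up. Grey clay block 66 (x) by 42 (y) by 30 mm thick, low fruit caps 6 mm above its top, 0.14 kg. At the start it is fully down in the pocket, block top flush with the mould's top face, this point 95 mm above the bench; raised by 15 mm, half its thickness stands proud.
- tool_grip (a point): Handle point of the tool: straight above the rod, 176 mm above the foot's underside, half-way up the orange handle, a block 46 (x: 30 mm behind to 16 mm ahead of this point) by 22 (y, grip across this) by 40 mm tall. Axes as tool. Under the handle the 16 mm wide top arm, its underside 146 mm above the foot's underside. Tool 0.45 kg, balanced a little behind (-x) the handle point.
- tool_tip (a point): Tip of the upright knockout rod, 52 mm above the foot's underside, 124 mm straight below the handle point. Rod 8 mm thick, rim of the flat tip slightly chamfered; a 28 mm shoulder lies 34 mm below the tip. Foot 44 mm wide, 8 mm thick, reaching 34 mm ahead (+x) and 90 mm behind the rod; spine 78 to 90 mm behind the rod, 24 mm wide.
- mat_top (a point): Centre of the top face of the black rubber mat, 190 mm (x) by 120 mm (y), 4 mm thick, fixed to the bench; the tool stands on it at the start, its rod about 30 mm to +x of the centre, its foot wholly on the mat.
- mat: The same black mat; origin at the centre of its underside.
- tool: The knockout tool, a C-frame standing upright on a flat dark foot; origin on the underside of the foot straight below the rod; z up, x from the spine to the open side of the C.
- piece: The stuck clay tile; origin at the centre of its underside, z up.
- jar: Amber glass jar, 70 mm across, 100 mm tall, stands beyond the work; leave alone. Origin at its underside.
- pear: Loose grey clay pear, 66 mm across, 78 mm tall; leave alone. Origin at its underside.
- apple: Loose grey clay apple, 68 mm across, 56 mm tall; leave alone. Origin at its underside.
Mind the look-alikes: they are no part of the job. What is meant by the tool is not purple, and is the smaller of those in its own colour. What is shaped like the mould but brown is not meant.

How it is judged:
On the way, in this order (a step that is already met when the one before it is completed fails the run):
1. the rod has entered the hole in the sole plate from below (z of tool_tip in the frame of mould between 0.071 and 0.1 m and horizontal distance between tool_tip and mould below 0.02 m), for 0.1 s.
2. the rod, up through the hole, has raised the tile by at least 15 mm (z of piece_center in the frame of mould above 0.11 m and z of tool_tip in the frame of mould above 0.085 m and horizontal distance between tool_tip and mould below 0.02 m), for 0.1 s.
At the end, for the whole second after the job is handed in: The tile stands 14.5 to 27 mm higher than at the start, still in the mould, within 8 mm of its centre, level within 0.2 rad and at rest; the tool stands upright (within 0.1 rad), at rest on the black mat, its rod over the mat (z of piece_center in the frame of mould between 0.1095 and 0.122 m and horizontal distance between piece_center and mould below 0.008 m and angle between piece's own z axis and vertical below 0.2 rad and linear speed of each of piece, tool below 0.02 m/s and angle between tool's own z axis and vertical below 0.1 rad and contact force between tool and mat above 2 N and z of tool in the frame of mat_top below 0.004 m and x of tool in the frame of mat_top between -0.06 and 0.09 m and y of tool in the frame of mat_top between -0.06 and 0.06 m); the robot touches nothing.
It fails at once if the tool is pressed on the mould, its plates or its stand with more than 25 N (contact force between tool and mould above 25 N).
It fails at once if the gripper touches the tile (contact force between any of the fingers, the arm and piece above 0.3 N).
It fails at once if the tile is pushed right out of its pocket (z of piece_center in the frame of mould above 0.125 m or horizontal distance between piece_center and mould above 0.03 m).
It fails at once if the jar, pear or apple is disturbed (distance of any of jar, pear, apple from where it was at the start of the episode above 0.02 m or angle between jar's own z axis and vertical above 0.3 rad).
It also fails if it takes over 72 s, if anything falls off the work surface, if the arm or the gripper's body presses on something with over 40 N, if the wrist force passes 120 N, or if a joint passes its speed limit or range.

ROBOT

A 6-joint arm with a two-finger parallel gripper is mounted at the origin on the work surface. World frame = base frame: x ahead of the robot, y to its left, z up, the work surface at z = 0. Lengths are in m, angles in rad, forces in N, time in s.
With the tool pointing down it reaches from about 0.275 to 0.825 m from the base axis. Payload 4.9 kg.
Tool frame: the origin (TCP) lies between the finger pads; the fingertips stand 22 mm ahead of it and the grasp point (between the pads) lies 3 mm ahead of it; z points along the fingers, y is the line along which they close (so a half turn about z gives the same grasp; the last joint's range is limited). The gripper opens to 85 mm and grips with 20 to 120 N. Pads are 22 mm wide; open, the fingers measure 114 mm over their backs; the gripper's body (76 mm by 85 mm) begins 54 mm behind the grasp point. The pads swing forward as they close: fully open they stand 13 mm farther back than shut.
Start: joints at [-1.47, 0.326, -0.193, 1.052, 0, 1.437], TCP at [0.128, -0.535, 0.222] pointing down, gripper open.
Joint ranges: [-2.65, 2.65], [-0.97, 1.79], [-1.3, 1.35], [-1.93, 2.1], [-1.47, 1.37], [-3.14, 3.14]. Speed limits (rad/s): [2.57, 2.57, 3.14, 3.14, 3.14, 3.14].

INTERFACE

Orientations are given as [roll, pitch, yaw] about the fixed x, y, z axes, in that order (R = Rz(yaw) Ry(pitch) Rx(roll)).
In Python, from bench import observe, get_image, get_calibration, hand_in gives the robot as it stands.
- The arm moves only by the tool carry_out, never from a script. Its argument "plan" is a list of rows, each a list of 3 entries, a list of its own where there are three numbers: the gripper command: -1 is fully open, 1 is shut, values between are in proportion, then the shift along the tool's x, y, z in m, then the turn, a rotation vector about the tool's x, y, z in degrees. A call has 1 to 5 rows; each row is the pose to reach, as a shift and turn from the pose commanded when the call began, along the tool's axes at that moment; what a row does not reach only later rows make up. A row lasts 1/12 s, in which the tool goes at most 41.7 mm and 7.16 degrees, less where a joint would pass 70% of its speed; a pose out of reach is approached as far as the arm can. A call with a gripper value outside its range is refused whole. The fingers move at their own pace and stop on an object; the grip force is fixed at half the most. Time passes only in rows, so rows that repeat a pose let the fingers close. It gives the time, the measured TCP pose, the force, the opening and the grip force at its end, in the units of the state.
- observe(): the state, without advancing time (a new reading comes with each control period).
- get_image(name): name is "scene" or "side" or "wrist"; returns the picture (384x512x3 uint8, red, green, blue); there is no depth.
- get_calibration(name): a dict with "intrinsics" (3x3 intrinsics, pixels), "rvec" (rotation vector, rad) and "tvec" (3), from world to camera coordinates, as OpenCV has them. Camera axes: x right, y down, z forward; pixel columns grow to the right and rows downward; lengths in m; the calibration is good to about 2 mm. A picture is of the moment at which its call begins: read the wrist's pose just before it. get_calibration takes no time and is no camera call; for the wrist camera it gives the pose at the moment of the call.
- hand_in(): hands the job in; it is judged then, once.
The state is a dict: "clock": time; "joint_positions": joint angles; "dq": joint speeds; "joint_efforts": joint torques, N m; "ee_pos": TCP position; "tool_rot": TCP orientation; "ft_force": force on the tool from outside, world axes, zero at the start; "wrist_torque": the same for the moment, N m; "finger_gap": finger opening in m; "grasp_force": force on a finger pad.
Only numpy, scipy, OpenCV 4.12 (cv2) and the standard library are available. Lean on these libraries where they do the work, as an engineer would, in place of code of your own. Each camera call takes 0.05 s, during which the arm holds its last target. There are 200 camera calls.

## Working session

There is one attempt and no reset: what is moved stays moved. The work goes in short steps, Python scripts to look and compute and a tool call to move; the robot and the scene stay as the last step left them, time stands still between calls to the robot, and variables do not carry over. Pictures are saved under pics/ and viewed, at most 10 in all, crops included, and the job is handed in when it is done.

Besides the shell and the picture viewer there is one more tool, called as name(argument=value, ...), one argument or row to a line, values as JSON. carry_out: Moves the arm, as the interface text tells. Its arguments: {"type":"object","properties":{"plan":{"type":"array","items":{"type":"array"}}},"required":["plan"]}

```bash
mkdir -p pics
cat > h.py <<'E'
import numpy as np, cv2
from bench import observe,get_image,get_calibration,hand_in
def save(n,f):
    im=get_image(n); cv2.imwrite('pics/'+f,im[:,:,::-1]); return im
def cal(n):
    c=get_calibration(n); return np.array(c['intrinsics'],float),np.array(c['rvec'],float),np.array(c['tvec'],float)
def onz(n,uv,z):
    K,r,t=cal(n); R=cv2.Rodrigues(r)[0]; o=-R.T@t
    d=R.T@np.linalg.solve(K,[uv[0],uv[1],1]); return o+d*(z-o[2])/d[2]
def proj(n,P):
    K,r,t=cal(n); return cv2.projectPoints(np.array(P,float).reshape(-1,3),r,t,K,None)[0].reshape(-1,2)
E
python3 - <<'E'
from h import *
a=save('scene','a.png');b=save('side','b.png')
print(observe())
for n in('scene','side'):
    K,r,t=cal(n);R=cv2.Rodrigues(r)[0];print(n,K[0,0],-R.T@t,R[2])
E
```

```text
{'clock': 0.1, 'joint_positions': array([-1.47020604e+00,  3.26841906e-01, -1.93507415e-01,  1.05200616e+00,
        2.46950960e-06,  1.43660365e+00]), 'dq': array([ 0.00205202, -0.00190093,  0.00247363,  0.0014664 ,  0.00085715,
       -0.00020674]), 'joint_efforts': array([ 1.02099406e-03, -4.44239223e+01,  2.63037872e+01,  7.93954299e-03,
       -1.37214224e-04, -1.25611641e-05]), 'ee_pos': array([ 0.12790784, -0.53435676,  0.22178639]), 'tool_rot': array([-3.14004785e+00, -2.11047095e-04,  2.34782796e-01]), 'ft_force': array([-0.19416438, -0.46962308,  0.18173899]), 'wrist_torque': array([ 0.04580045, -0.00157559,  0.01108104]), 'grasp_force': 0.0, 'finger_gap': 0.08523308281363765}
scene 354.21488772690526 [1.2262959  0.07831853 0.91074547] [-0.56101827 -0.11122095 -0.82029775]
side 383.17798688235644 [0.33539518 0.72338168 0.85763609] [ 0.29842319 -0.67149881 -0.67825729]
```

View pics/a.png

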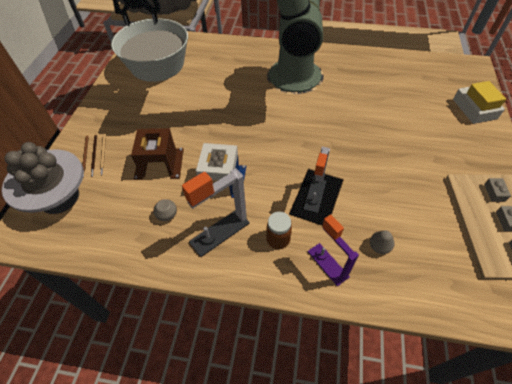

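View pics/b.png

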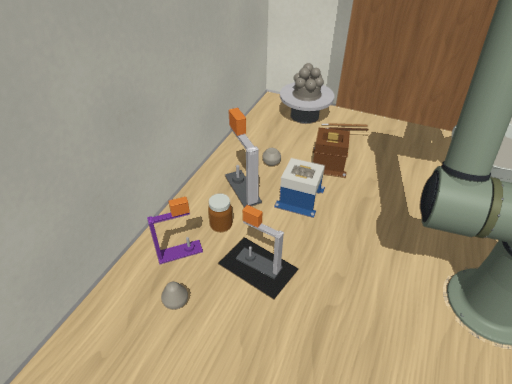

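Scene: the mat and real tool are near (318,190), the white mould near (217,160), with the large tool and the jar close by. Next, enlarged crops.

Run:
```python
from h import *
a=cv2.imread('pics/a.png');b=cv2.imread('pics/b.png')
A=cv2.resize(a[130:240,180:360],None,fx=4,fy=4,interpolation=cv2.INTER_CUBIC)
B=cv2.resize(b[150:300,210:340],None,fx=4,fy=4,interpolation=cv2.INTER_CUBIC)
cv2.imwrite('pics/a2.png',A);cv2.imwrite('pics/b2.png',B)
```

```text
(no output)
```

View pics/a2.png

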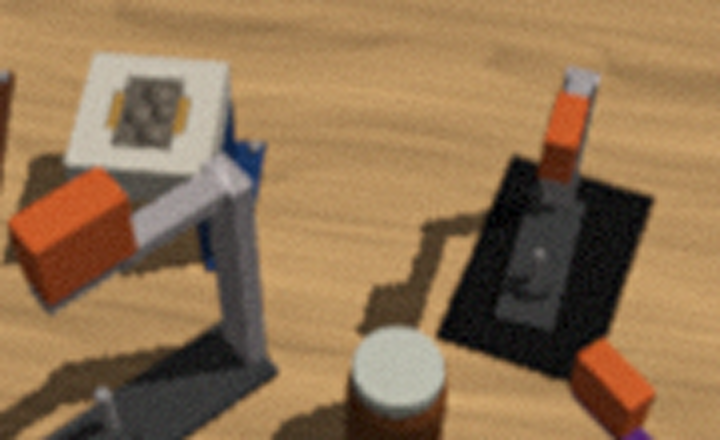

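View pics/b2.png

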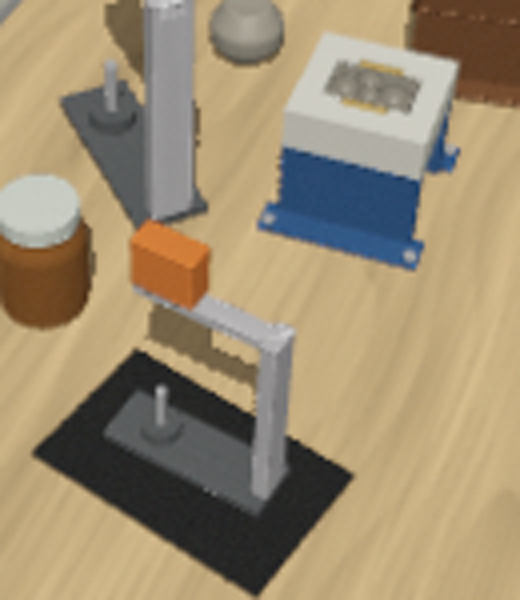

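Crop a2 shows the mould top corners at about (95,55), (230,63) and (66,162), the mat corners at (513,155), (653,198), (565,380) and (440,335), and the rod tip at (540,250). Crop b2 shows the mould top at (327,33), (458,63), (421,140) and (287,108), the flange corners at (265,205), (258,228) and (415,268), the mat at (138,350), (353,475), (257,595) and (35,453), and the tip at (161,388).

Run:
```python
from h import *
f=lambda p,n:((p[0]+.5)/4-.5+(180 if n=='scene' else 210),(p[1]+.5)/4-.5+(130 if n=='scene' else 150))
def pr(l,n,ps,z):
    q=np.array([onz(n,f(p,n),z) for p in ps]); print(l,n,q[:,:2].round(4).tolist(),'mean',q.mean(0)[:2].round(4))
    d=np.diff(np.vstack([q,q[:1]]),axis=0); print('  len',np.hypot(d[:,0],d[:,1]).round(4),'ang',np.degrees(np.arctan2(d[:,1],d[:,0])).round(1))
pr('mould','side',[(327,33),(458,63),(421,140),(287,108)],.11)
pr('mould','scene',[(95,55),(230,63),(66,162)],.11)
pr('mat','side',[(138,350),(353,475),(257,595),(35,453)],.004)
pr('mat','scene',[(513,155),(653,198),(565,380),(440,335)],.004)
pr('tip','side',[(161,388)],.056)
pr('tip','scene',[(540,250)],.056)
pr('handle','side',[(155,222),(209,252),(184,268),(131,240)],.2)
pr('handle','scene',[(558,92),(590,96),(575,140),(541,135)],.2)
pr('foot','side',[(140,390),(105,435),(262,513)],.012)
pr('foot','scene',[(497,317),(552,330),(583,200)],.012)
```

```text
mould side [[0.6248, -0.224], [0.518, -0.2302], [0.5167, -0.1302], [0.6203, -0.1234]] mean [ 0.57   -0.1769]
  len [0.107  0.1    0.1038 0.1006] ang [-176.7   90.7    3.7  -87.4]
mould scene [[0.5233, -0.228], [0.5153, -0.124], [0.6282, -0.2218]] mean [ 0.5556 -0.1913]
  len [0.1043 0.1494 0.1051] ang [  94.4  -40.9 -176.6]
mat side [[0.6607, 0.0586], [0.4801, 0.0994], [0.5048, 0.2124], [0.6855, 0.1721]] mean [0.5828 0.1356]
  len [0.1851 0.1157 0.1852 0.1161] ang [ 167.3   77.7  -12.6 -102.3]
mat scene [[0.4844, 0.0987], [0.5107, 0.2127], [0.6888, 0.1555], [0.6651, 0.0607]] mean [0.5873 0.1319]
  len [0.117  0.187  0.0977 0.1847] ang [  77.   -17.8 -104.   168.1]
tip side [[0.6125, 0.1231]] mean [0.6125 0.1231]
  len [0.] ang [0.]
tip scene [[0.6129, 0.1252]] mean [0.6129 0.1252]
  len [0.] ang [0.]
handle side [[0.6206, 0.1135], [0.5802, 0.1235], [0.5885, 0.1419], [0.6273, 0.1337]] mean [0.6041 0.1282]
  len [0.0416 0.0202 0.0397 0.0213] ang [ 166.1   65.8  -12.  -108.4]
handle scene [[0.5868, 0.1187], [0.5871, 0.1397], [0.6261, 0.1325], [0.6254, 0.1106]] mean [0.6064 0.1254]
  len [0.021  0.0397 0.0219 0.0394] ang [ 89.4 -10.5 -92.  168.1]
foot side [[0.6405, 0.098], [0.6456, 0.1439], [0.5232, 0.1588]] mean [0.6031 0.1335]
  len [0.0462 0.1233 0.1321] ang [ 83.7 173.  -27.4]
foot scene [[0.6476, 0.1009], [0.6524, 0.1423], [0.5277, 0.1572]] mean [0.6093 0.1335]
  len [0.0416 0.1256 0.1324] ang [ 83.3 173.2 -25.1]
```

```bash
cat > plan.py <<'E'
import numpy as np
def shift(yaw,d):
    c,s=np.cos(np.radians(yaw)),np.sin(np.radians(yaw)); return [round(v,4) for v in (c*d[0]+s*d[1],s*d[0]-c*d[1],-d[2])]
def plan(p,y,q,yq,n):
    p,q=np.array(p),np.array(q)
    for k in range(n): print(shift(y+(yq-y)*k/n,(q-p)/n),'turn z',round(-(yq-y)/n,2))
E
python3 - <<'E'
from plan import *
from h import *
plan((.128,-.535,.222),13.45,(.52,-.175,.40),183.45,5)
f=lambda x,y:(180+x/4,130+y/4)
print('big spine foot',onz('scene',f(260,368),.01),onz('side',(210+180/4,150+215/4),.01))
# triangulate big handle top corner centre and jar
def tri(a,b):
    P=[]
    for n in('scene','side'):
        K,r,t=cal(n);P.append(K@np.c_[cv2.Rodrigues(r)[0],t])
    X=cv2.triangulatePoints(P[0],P[1],np.array(a,float),np.array(b,float));return (X[:3]/X[3]).ravel()
print('big handle',tri((198,190),(237,121)),'jar',tri(f(399,368),(219,201)))
E
```

```text
[np.float64(0.093), np.float64(-0.0518), np.float64(-0.0356)] turn z -34.0
[np.float64(0.1061), np.float64(0.0091), np.float64(-0.0356)] turn z -34.0
[np.float64(0.0829), np.float64(0.0668), np.float64(-0.0356)] turn z -34.0
[np.float64(0.0313), np.float64(0.1017), np.float64(-0.0356)] turn z -34.0
[np.float64(-0.0309), np.float64(0.1019), np.float64(-0.0356)] turn z -34.0
big spine foot [ 0.71919637 -0.06466373  0.01      ] [ 0.68643047 -0.07707924  0.01      ]
big handle [ 0.78247265 -0.15345314  0.24429992] jar [0.75069562 0.03814746 0.09541618]
```

carry_out(
  plan=[
    [-1,[0.093,-0.0518,-0.0356],[0,0,-34]],
    [-1,[0.093,-0.0518,-0.0356],[0,0,-34]],
    [-1,[0.093,-0.0518,-0.0356],[0,0,-34]],
    [-1,[0.093,-0.0518,-0.0356],[0,0,-34]],
    [-1,[0.093,-0.0518,-0.0356],[0,0,-34]],
  ],
)

```text
clock: 0.52
ee_pos: [0.2077, -0.4619, 0.2587]
tool_rot: [3.141, 0.0, 0.837]
ft_force: [0.2, -0.6, 0.1]
finger_gap: 0.0854
grasp_force: 0.0
```

carry_out(
  plan=[
    [-1,[0.1061,0.0091,-0.0356],[0,0,-34]],
    [-1,[0.1061,0.0091,-0.0356],[0,0,-34]],
    [-1,[0.1061,0.0091,-0.0356],[0,0,-34]],
    [-1,[0.1061,0.0091,-0.0356],[0,0,-34]],
    [-1,[0.1061,0.0091,-0.0356],[0,0,-34]],
  ],
)

```text
clock: 0.93
ee_pos: [0.2861, -0.3898, 0.2942]
tool_rot: [3.141, 0.001, 1.431]
ft_force: [0.1, -0.3, -0.5]
finger_gap: 0.0852
grasp_force: 0.0
```

carry_out(
  plan=[
    [-1,[0.0829,0.0668,-0.0356],[0,0,-34]],
    [-1,[0.0829,0.0668,-0.0356],[0,0,-34]],
    [-1,[0.0829,0.0668,-0.0356],[0,0,-34]],
    [-1,[0.0829,0.0668,-0.0356],[0,0,-34]],
    [-1,[0.0829,0.0668,-0.0356],[0,0,-34]],
  ],
)

```text
clock: 1.35
ee_pos: [0.3644, -0.3177, 0.3297]
tool_rot: [3.141, 0.001, 2.024]
ft_force: [0.6, -0.4, -0.8]
finger_gap: 0.0853
grasp_force: 0.0
```

carry_out(
  plan=[
    [-1,[0.0313,0.1017,-0.0356],[0,0,-34]],
    [-1,[0.0313,0.1017,-0.0356],[0,0,-34]],
    [-1,[0.0313,0.1017,-0.0356],[0,0,-34]],
    [-1,[0.0313,0.1017,-0.0356],[0,0,-34]],
    [-1,[0.0313,0.1017,-0.0356],[0,0,-34]],
  ],
)

```text
clock: 1.77
ee_pos: [0.4428, -0.2456, 0.365]
tool_rot: [3.142, 0.0, 2.617]
ft_force: [-0.1, 0.1, 0.1]
finger_gap: 0.0853
grasp_force: 0.0
```

carry_out(
  plan=[
    [-1,[-0.0309,0.1019,-0.0356],[0,0,-34]],
    [-1,[-0.0309,0.1019,-0.0356],[0,0,-34]],
    [-1,[-0.0309,0.1019,-0.0356],[0,0,-34]],
    [-1,[-0.0309,0.1019,-0.0356],[0,0,-34]],
    [-1,[-0.0309,0.1019,-0.0356],[0,0,-34]],
  ],
)

```text
clock: 2.18
ee_pos: [0.5212, -0.1735, 0.4003]
tool_rot: [3.142, -0.0, -3.073]
ft_force: [-0.4, 0.1, -0.1]
finger_gap: 0.0857
grasp_force: 0.0
```

Run:
```python
from h import *
w=save('wrist','w1.png');K,r,t=cal('wrist');R=cv2.Rodrigues(r)[0];print(-R.T@t,R,K[0,0]);print(observe()['ee_pos'])
c,s=np.cos(.063),np.sin(.063)
print(proj('wrist',[[.571,-.175,.11]]+[[.571+a*.055*c-b*.052*s,-.175+a*.055*s+b*.052*c,.11] for a,b in((-1,-1),(-1,1),(1,1),(1,-1))]))
```

```text
[ 0.45095508 -0.17851933  0.55126887] [[-6.97903811e-02  9.97561501e-01  5.94837446e-04]
 [ 9.59055163e-01  6.69323424e-02  2.75196759e-01]
 [ 2.74485878e-01  1.97765686e-02 -9.61387742e-01]] 286.6884754709202
[ 0.52058466 -0.17393778  0.40006362]
[[253.74876071 188.33710076]
 [220.15377096 153.6925096 ]
 [287.59245993 154.14748447]
 [285.17340287 220.74353659]
 [222.05604759 220.35374569]]
```

View pics/w1.png

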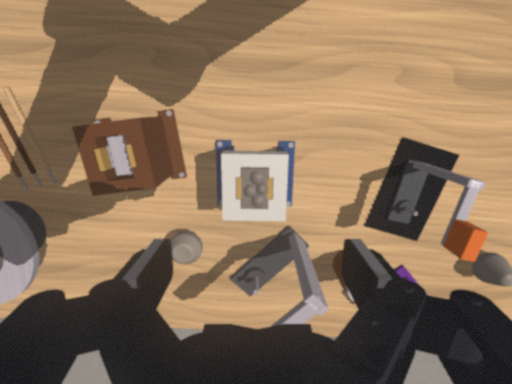

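The wrist view shows the mould top at (222..287, 151..221), with the mat at right and the tool's handle near (465,240). I'll segment the white top for the centre and yaw.

Run:
```python
from h import *
im=cv2.imread('pics/w1.png').astype(int)[145:228,212:296]
m=((im.min(2)>150)&(im.max(2)-im.min(2)<60)).astype(np.uint8)
n,l,st,_=cv2.connectedComponentsWithStats(m);k=1+st[1:,4].argmax();print(st[k])
cs,_=cv2.findContours((l==k).astype(np.uint8),cv2.RETR_EXTERNAL,cv2.CHAIN_APPROX_NONE)
p=max(cs,key=len).reshape(-1,2)+[212,145]
w=np.array([onz('wrist',q,.11)[:2] for q in p],np.float32)
r=cv2.minAreaRect(w);print(r)
```

```text
[   9    8   69   69 3052]
((0.5704876184463501, -0.17212818562984467), (0.11105107516050339, 0.1093200072646141), 2.8496055603027344)
```

Run:
```python
from h import *
from plan import *
im=cv2.GaussianBlur(cv2.imread('pics/w1.png'),(3,3),0).astype(float)
g=im[:,:,0]  # blue channel: white vs wood/blue
sat=im.min(2)
def edges(lines,axis,a,b):
    o=[]
    for i in lines:
        s=sat[i,a:b] if axis else sat[a:b,i]; d=np.diff(s); j=np.abs(d).argmax()
        if 0<j<len(d)-1:
            y0,y1,y2=np.abs(d[j-1:j+2]); j=j+.5*(y0-y2)/(y0-2*y1+y2)
        o.append((a+j+.5,i) if axis else (i,a+j+.5))
    return np.array([onz('wrist',q,.11)[:2] for q in o])
c={}
for n,e in dict(R=edges(range(160,212),1,212,232),L=edges(range(160,212),1,277,296),near=edges(range(230,280),0,143,162),far=edges(range(230,280),0,212,228)).items():
    m=np.median(e,0);x,y,cx,cy=cv2.fitLine(e.astype(np.float32),cv2.DIST_HUBER,0,.01,.01).ravel();print(n,m,np.degrees(np.arctan2(y,x)).round(1))
plan((.5206,-.1739,.40),183.45,(.56,.125,.40),171.05,2)
```

```text
R [ 0.5699518  -0.22713847] 3.5
L [ 0.56262349 -0.12214099] 3.0
near [ 0.51546575 -0.17755304] -86.6
far [ 0.62576337 -0.17009799] -86.6
[np.float64(-0.0287), np.float64(0.148), np.float64(-0.0)] turn z 6.2
[np.float64(-0.0125), np.float64(0.1502), np.float64(-0.0)] turn z 6.2
```

carry_out(
  plan=[
    [-1,[-0.0287,0.148,0],[0,0,6.2]],
    [-1,[-0.0287,0.148,0],[0,0,6.2]],
    [-1,[-0.0287,0.148,0],[0,0,6.2]],
    [-1,[-0.0287,0.148,0],[0,0,6.2]],
    [-1,[-0.0287,0.148,0],[0,0,6.2]],
  ],
)

```text
clock: 2.65
ee_pos: [0.5395, -0.021, 0.4003]
tool_rot: [3.14, -0.001, 3.097]
ft_force: [-0.3, -0.1, 0.4]
finger_gap: 0.0855
grasp_force: 0.0
```

carry_out(
  plan=[
    [-1,[-0.0125,0.1502,0],[0,0,6.2]],
    [-1,[-0.0125,0.1502,0],[0,0,6.2]],
    [-1,[-0.0125,0.1502,0],[0,0,6.2]],
    [-1,[-0.0125,0.1502,0],[0,0,6.2]],
    [-1,[-0.0125,0.1502,0],[0,0,6.2]],
  ],
)

```text
clock: 3.07
ee_pos: [0.5593, 0.1279, 0.3997]
tool_rot: [3.14, -0.001, 2.989]
ft_force: [-0.8, -0.8, -0.0]
finger_gap: 0.0853
grasp_force: 0.0
```

Run:
```python
from h import *
print(observe()['ee_pos'],observe()['tool_rot'])
im=save('wrist','w2.png').astype(int)
m=((im[...,0]>150)&(im[...,2]<80)&(im[...,0]-im[...,1]>70)).astype(np.uint8)
n,l,st,ce=cv2.connectedComponentsWithStats(m)
for k in range(1,n):
    if st[k,4]>100:
        cs,_=cv2.findContours((l==k).astype(np.uint8),cv2.RETR_EXTERNAL,cv2.CHAIN_APPROX_NONE)
        w=np.array([onz('wrist',q,.2)[:2] for q in cs[0].reshape(-1,2)],np.float32)
        print(st[k],ce[k],cv2.minAreaRect(w))
```

```text
[0.55932815 0.12794812 0.39966055] [ 3.14023943e+00 -1.33740131e-03  2.98877517e+00]
[253 187  17  34 540] [261.32777778 203.35740741] ((0.6056492924690247, 0.1241661086678505), (0.020407292991876602, 0.04487532749772072), 81.82720947265625)
[293 293  31  36 538] [308.95539033 312.98327138] ((0.7773849964141846, 0.16591735184192657), (0.05564101040363312, 0.034337278455495834), 44.409454345703125)
[ 62 352  35  32 464] [ 78.63793103 369.62284483] ((0.8263353109359741, -0.19332128763198853), (0.023736894130706787, 0.08433646708726883), 49.383052825927734)
```

View pics/w2.png

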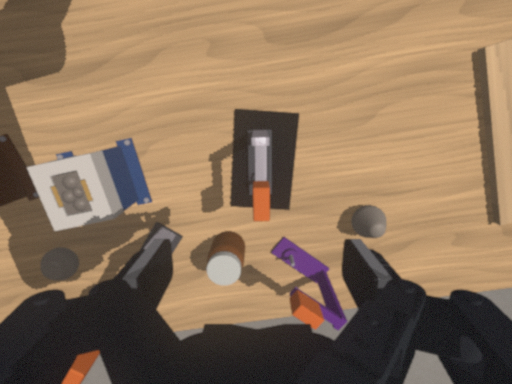

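The handle is at (261,203) with nothing close beside it. The segmentation puts its centre at (0.6056,0.1242), yaw -8.2°. I'll grasp 4 mm behind the handle point.

carry_out(
  plan=[
    [-1,[-0.0493,0.0033,0.15],[0,0,-0.6]],
    [-1,[-0.0493,0.0033,0.15],[0,0,-0.6]],
    [-1,[-0.0493,0.0033,0.15],[0,0,-0.6]],
    [-1,[-0.0493,0.0033,0.15],[0,0,-0.6]],
    [-1,[-0.0493,0.0033,0.15],[0,0,-0.6]],
  ],
)

```text
clock: 3.53
ee_pos: [0.6059, 0.117, 0.2428]
tool_rot: [-3.138, -0.011, 2.992]
ft_force: [-1.7, 0.3, -0.5]
finger_gap: 0.0859
grasp_force: 0.0
```

Run:
```python
from h import *
im=save('wrist','w3.png').astype(int)
o=observe();print(o['ee_pos'],np.degrees(o['tool_rot']),o['ft_force'])
m=((im[...,0]>150)&(im[...,2]<80)&(im[...,0]-im[...,1]>70)).astype(np.uint8)
n,l,st,ce=cv2.connectedComponentsWithStats(m)
for k in range(1,n):
    if st[k,4]>100:
        cs,_=cv2.findContours((l==k).astype(np.uint8),cv2.RETR_EXTERNAL,cv2.CHAIN_APPROX_NONE)
        w=np.array([onz('wrist',q,.2)[:2] for q in cs[0].reshape(-1,2)],np.float32)
        print(st[k],ce[k],cv2.minAreaRect(w))
```

```text
[0.60644852 0.11752018 0.24673284] [-179.87146533   -0.45497534  171.46256002] [-0.57168571  0.45983565  1.04443171]
[ 256  179   30   61 1471] [270.86471788 204.33582597] ((0.6079250574111938, 0.12766362726688385), (0.0213081706315279, 0.046293385326862335), 81.41703033447266)
```

carry_out(
  plan=[
    [-1,[0,0,0],[0,0,0]],
    [-1,[0,0,0],[0,0,0]],
    [-1,[0,0,0],[0,0,0]],
  ],
)

```text
clock: 3.83
ee_pos: [0.6097, 0.1194, 0.2536]
tool_rot: [3.141, 0.005, 2.995]
ft_force: [-0.8, -0.2, 0.1]
finger_gap: 0.0851
grasp_force: 0.0
```

```bash
cat > hd.py <<'E'
from h import *
o=observe();print(o['ee_pos'],np.degrees(o['tool_rot']),o['ft_force'],o['dq'].round(3))
im=get_image('wrist').astype(int)
m=((im[...,0]>150)&(im[...,2]<80)&(im[...,0]-im[...,1]>70)).astype(np.uint8)
n,l,st,ce=cv2.connectedComponentsWithStats(m)
for k in range(1,n):
    if st[k,4]>100:
        cs,_=cv2.findContours((l==k).astype(np.uint8),cv2.RETR_EXTERNAL,cv2.CHAIN_APPROX_NONE)
        w=np.array([onz('wrist',q,.2)[:2] for q in cs[0].reshape(-1,2)],np.float32)
        print(st[k],ce[k],cv2.minAreaRect(w))
E
python3 hd.py
```

```text
[0.6097094  0.11942154 0.25362794] [179.94456767   0.26157781 171.61769322] [-0.81472455 -0.24444485  0.12782787] [ 0.007  0.001 -0.008 -0.006  0.    -0.001]
[ 252  170   29   59 1512] [265.78703704 197.30092593] ((0.6055824160575867, 0.12728257477283478), (0.020606424659490585, 0.045521676540374756), 81.36202239990234)
```

carry_out(
  plan=[
    [-1,[0.0022,0.007,0.0],[0,0,0]],
    [-1,[0.0022,0.007,0.02],[0,0,0]],
    [-1,[0.0022,0.007,0.045],[0,0,0]],
    [-1,[0.0022,0.007,0.065],[0,0,0]],
    [-1,[0.0022,0.007,0.07],[0,0,0]],
  ],
)

```text
clock: 4.3
ee_pos: [0.6055, 0.1275, 0.178]
tool_rot: [-3.141, -0.004, 2.997]
ft_force: [-0.6, -0.2, -0.9]
finger_gap: 0.0853
grasp_force: 0.0
```

carry_out(
  plan=[
    [-1,[0,0,0],[0,0,0]],
    [-1,[0,0,0],[0,0,0]],
    [-1,[0,0,0],[0,0,0]],
  ],
)

```text
clock: 4.55
ee_pos: [0.6086, 0.1272, 0.1824]
tool_rot: [3.141, 0.003, 2.996]
ft_force: [-0.9, 1.0, 0.4]
finger_gap: 0.0852
grasp_force: 0.0
```

```bash
python3 hd.py
```

```text
[0.60855697 0.12721648 0.18235725] [1.79960618e+02 1.58398337e-01 1.71664870e+02] [-0.9103232   0.95654353  0.4429115 ] [-0.002 -0.002  0.002 -0.004 -0.001 -0.   ]
[ 234  189   43   71 2235] [255.38926174 228.26577181] ((0.5940833687782288, 0.12861362099647522), (0.020944587886333466, 0.03775136545300484), 80.38471221923828)
[236 267  13  19 206] [241.44174757 275.79126214] ((0.6218894124031067, 0.11757705360651016), (0.006354797165840864, 0.010942761786282063), 80.49604797363281)
```

carry_out(
  plan=[
    [1,[0,0,0],[0,0,0]],
    [1,[0,0,0],[0,0,0]],
    [1,[0,0,0],[0,0,0]],
    [1,[0,0,0],[0,0,0]],
    [1,[0,0,0],[0,0,0]],
  ],
)

```text
clock: 5.02
ee_pos: [0.6075, 0.1269, 0.1806]
tool_rot: [3.142, 0.0, 2.996]
ft_force: [-0.1, 0.6, -0.3]
finger_gap: 0.0257
grasp_force: 0.0
```

carry_out(
  plan=[
    [1,[0,0,0],[0,0,0]],
    [1,[0,0,0],[0,0,0]],
    [1,[0,0,0],[0,0,0]],
    [1,[0,0,0],[0,0,0]],
    [1,[0,0,0],[0,0,0]],
  ],
)

```text
clock: 5.43
ee_pos: [0.6079, 0.1268, 0.1809]
tool_rot: [-3.142, 0.001, 2.996]
ft_force: [1.8, -0.8, 3.0]
finger_gap: 0.02
grasp_force: 60.4
```

carry_out(
  plan=[
    [1,[0,0,-0.02],[0,0,0]],
    [1,[0,0,-0.04],[0,0,0]],
    [1,[0,0,-0.04],[0,0,0]],
    [1,[0,0,-0.04],[0,0,0]],
    [1,[0,0,-0.04],[0,0,0]],
  ],
)

```text
clock: 5.85
ee_pos: [0.6063, 0.1269, 0.2186]
tool_rot: [-3.141, -0.003, 2.996]
ft_force: [-0.2, 0.7, -4.7]
finger_gap: 0.0197
grasp_force: 59.5
```

Run:
```python
from h import *
o=observe();print(o['ee_pos'],np.degrees(o['tool_rot']),o['ft_force'],o['finger_gap'],o['grasp_force'])
a=save('side','s2.png');c=save('scene','c2.png')
A=cv2.resize(a[150:300,200:340,::-1],None,fx=3,fy=3,interpolation=cv2.INTER_CUBIC)
C=cv2.resize(c[130:240,250:370,::-1],None,fx=3,fy=3,interpolation=cv2.INTER_CUBIC)
C=np.vstack([C,np.zeros((A.shape[0]-C.shape[0],C.shape[1],3),np.uint8)])
cv2.imwrite('pics/ac.png',np.hstack([A,C]))
```

```text
[0.60633329 0.12691849 0.21859352] [-1.79971160e+02 -1.64386287e-01  1.71657774e+02] [-0.19711234  0.6860835  -4.70206174] 0.019697033797603396 59.49851989746094
```

View pics/ac.png

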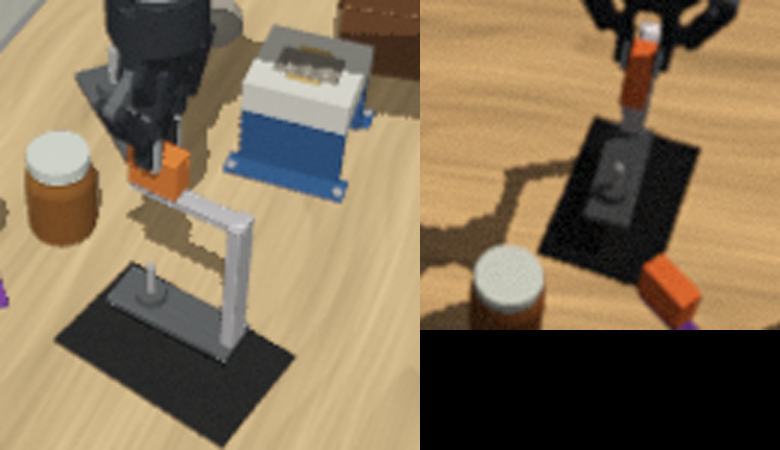

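The tool is held and lifted upright. The rod tip is at side (250.7,238.3) and scene (316,185.5), so I'll check where it sits relative to the TCP.

Run:
```python
from h import *
P=[]
for n in('scene','side'):
    K,r,t=cal(n);P.append(K@np.c_[cv2.Rodrigues(r)[0],t])
X=cv2.triangulatePoints(P[0],P[1],np.array([316,185.5]),np.array([250.3,238.2]));X=(X[:3]/X[3]).ravel();print(X)
o=observe();print(o['ee_pos'])
for n,u in(('scene',(316,185.5)),('side',(250.3,238.2))):print(onz(n,u,.0935))
from plan import *
y=-8.35;e=np.array([np.cos(np.radians(y)),np.sin(np.radians(y))]);print('exp tip',o['ee_pos'][:2]+.004*e)
# plan: to in front of tunnel; mould frame
M=np.array([.5706,-.1744]);a=np.radians(3.4);ex=np.array([np.cos(a),np.sin(a)])
for d in(-.19,-.10,0):print('tip',d,M+d*ex,'tcp',M+(d-.004)*ex)
```

```text
[0.61220766 0.12404327 0.0902019 ]
[0.60622644 0.12684298 0.21841984]
[0.61623148 0.12515148 0.0935    ]
[0.6103413  0.12501262 0.0935    ]
exp tip [0.61018404 0.1262621 ]
tip -0.19 [ 0.38093443 -0.18566821] tcp [ 0.37694147 -0.18590544]
tip -0.1 [ 0.47077602 -0.18033064] tcp [ 0.46678306 -0.18056786]
tip 0 [ 0.5706 -0.1744] tcp [ 0.56660704 -0.17463723]
```

Run:
```python
from plan import *
plan((.6062,.1268,.2184),171.65,(.40,0,.2184),179.45,2)
plan((.40,0,.2184),179.45,(.377,-.1859,.2184),183.4,1)
```

```text
[np.float64(0.0928), np.float64(-0.0777), np.float64(-0.0)] turn z -3.9
[np.float64(0.0979), np.float64(-0.0712), np.float64(-0.0)] turn z -3.9
[np.float64(0.0212), np.float64(-0.1861), np.float64(-0.0)] turn z -3.95
```

carry_out(
  plan=[
    [1,[0.0186,-0.0155,0],[0,0,-0.8]],
    [1,[0.0371,-0.0311,0],[0,0,-1.6]],
    [1,[0.0557,-0.0466,0],[0,0,-2.3]],
    [1,[0.0742,-0.0622,0],[0,0,-3.1]],
    [1,[0.0928,-0.0777,0],[0,0,-3.9]],
  ],
)

```text
clock: 6.37
ee_pos: [0.5025, 0.0631, 0.2191]
tool_rot: [-3.142, -0.002, 3.065]
ft_force: [-0.7, -0.1, -3.7]
finger_gap: 0.0202
grasp_force: 59.6
```

carry_out(
  plan=[
    [1,[0.0196,-0.0142,0],[0,0,-0.8]],
    [1,[0.0392,-0.0285,0],[0,0,-1.6]],
    [1,[0.0587,-0.0427,0],[0,0,-2.3]],
    [1,[0.0783,-0.057,0],[0,0,-3.1]],
    [1,[0.0979,-0.0712,0],[0,0,-3.9]],
  ],
)

```text
clock: 6.78
ee_pos: [0.3994, -0.0002, 0.2195]
tool_rot: [3.141, -0.002, 3.133]
ft_force: [-0.0, -0.8, -4.9]
finger_gap: 0.0202
grasp_force: 59.6
```

carry_out(
  plan=[
    [1,[0.0042,-0.0372,0],[0,0,-0.8]],
    [1,[0.0085,-0.0744,0],[0,0,-1.6]],
    [1,[0.0127,-0.1117,0],[0,0,-2.4]],
    [1,[0.017,-0.1489,0],[0,0,-3.2]],
    [1,[0.0212,-0.1861,0],[0,0,-3.95]],
  ],
)

```text
clock: 7.2
ee_pos: [0.3771, -0.1869, 0.2198]
tool_rot: [3.141, -0.0, -3.081]
ft_force: [0.1, -0.6, -4.9]
finger_gap: 0.0202
grasp_force: 59.7
```

carry_out(
  plan=[
    [1,[0,0,0],[0,0,0]],
    [1,[0,0,0],[0,0,0]],
    [1,[0,0,0],[0,0,0]],
    [1,[0,0,0],[0,0,0]],
    [1,[0,0,0],[0,0,0]],
  ],
)

```text
clock: 7.62
ee_pos: [0.3781, -0.1845, 0.2202]
tool_rot: [3.141, -0.001, -3.08]
ft_force: [-0.8, -0.2, -4.5]
finger_gap: 0.0199
grasp_force: 59.5
```

Run:
```python
from h import *
o=observe();print(o['ee_pos'],np.degrees(o['tool_rot']),o['ft_force'],o['dq'].round(3))
```

```text
[ 0.3781132  -0.18448201  0.22015835] [ 1.79956895e+02 -3.55979735e-02 -1.76486695e+02] [-0.76858873 -0.19211003 -4.52034044] [ 0.005 -0.002  0.004 -0.002 -0.001 -0.001]
```

carry_out(
  plan=[
    [1,[0,-0.0017,0.01],[0,0,0]],
    [1,[0,-0.0017,0.02],[0,0,0]],
    [1,[0,-0.0017,0.03],[0,0,0]],
    [1,[0,-0.0017,0.037],[0,0,0]],
    [1,[0,-0.0017,0.037],[0,0,0]],
  ],
)

```text
clock: 8.03
ee_pos: [0.3776, -0.1859, 0.1822]
tool_rot: [3.14, -0.002, -3.08]
ft_force: [-0.6, -0.1, -4.6]
finger_gap: 0.0202
grasp_force: 59.5
```

carry_out(
  plan=[
    [1,[-0.01,0,0],[0,0,0]],
    [1,[-0.03,0,0],[0,0,0]],
    [1,[-0.05,0,0],[0,0,0]],
    [1,[-0.07,0,0],[0,0,0]],
    [1,[-0.09,0,0],[0,0,0]],
  ],
)

```text
clock: 8.45
ee_pos: [0.4705, -0.182, 0.1843]
tool_rot: [-3.141, 0.002, -3.082]
ft_force: [-0.7, 0.2, -4.7]
finger_gap: 0.0202
grasp_force: 59.5
```

carry_out(
  plan=[
    [1,[-0.03,0,0],[0,0,0]],
    [1,[-0.06,0,0],[0,0,0]],
    [1,[-0.08,0,0],[0,0,0]],
    [1,[-0.0988,0,0],[0,0,0]],
    [1,[-0.0988,0,0],[0,0,0]],
  ],
)

```text
clock: 8.87
ee_pos: [0.5721, -0.1757, 0.1839]
tool_rot: [-3.141, 0.005, -3.08]
ft_force: [1.8, 1.0, -4.5]
finger_gap: 0.0201
grasp_force: 59.5
```

carry_out(
  plan=[
    [1,[0,0,0],[0,0,0]],
    [1,[0,0,0],[0,0,0]],
    [1,[0,0,0],[0,0,0]],
    [1,[0,0,0],[0,0,0]],
  ],
)

```text
clock: 9.2
ee_pos: [0.5662, -0.1762, 0.1837]
tool_rot: [3.141, -0.0, -3.083]
ft_force: [-0.9, -0.5, -3.8]
finger_gap: 0.02
grasp_force: 59.5
```

Run:
```python
from h import *
o=observe();print(o['ee_pos'],np.degrees(o['tool_rot']),o['ft_force'],o['dq'].round(3))
a=save('side','s3.png');c=save('scene','c3.png')
A=cv2.resize(a[130:270,220:350,::-1],None,fx=3,fy=3,interpolation=cv2.INTER_CUBIC)
C=cv2.resize(c[110:230,160:290,::-1],None,fx=3,fy=3,interpolation=cv2.INTER_CUBIC)
C=np.vstack([C,np.zeros((A.shape[0]-C.shape[0],C.shape[1],3),np.uint8)])
cv2.imwrite('pics/ac3.png',np.hstack([A,C]))
```

```text
[ 0.56621335 -0.17622231  0.18370772] [ 1.79993677e+02 -1.00643381e-02 -1.76622959e+02] [-0.89175285 -0.5436835  -3.78262994] [-0.005 -0.002  0.002 -0.001  0.001  0.002]
```

View pics/ac3.png

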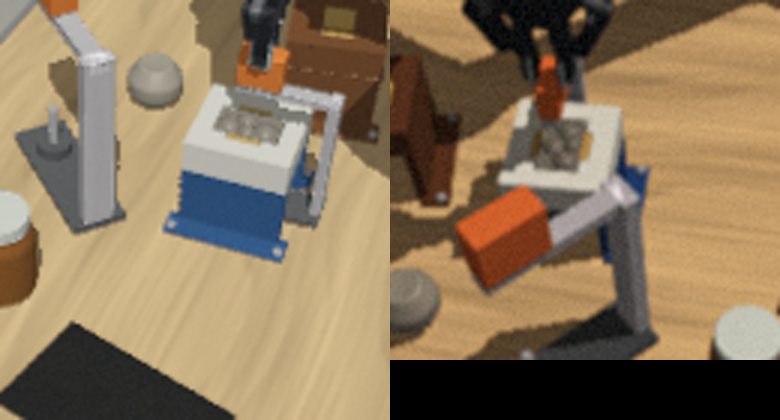

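carry_out(
  plan=[
    [1,[-0.005,0.0016,0],[0,0,0]],
    [1,[-0.0094,0.0016,-0.002],[0,0,0]],
    [1,[-0.0094,0.0016,-0.005],[0,0,0]],
    [1,[-0.0094,0.0016,-0.007],[0,0,0]],
    [1,[-0.0094,0.0016,-0.008],[0,0,0]],
  ],
)

```text
clock: 9.72
ee_pos: [0.5758, -0.1741, 0.191]
tool_rot: [3.141, -0.001, -3.082]
ft_force: [1.2, -1.1, -13.1]
finger_gap: 0.0203
grasp_force: 59.8
```

carry_out(
  plan=[
    [1,[0,0,-0.001],[0,0,0]],
    [1,[0,0,-0.001],[0,0,0]],
  ],
)

```text
clock: 9.88
ee_pos: [0.5754, -0.174, 0.1911]
tool_rot: [3.141, -0.002, -3.082]
ft_force: [1.5, -0.8, -14.4]
finger_gap: 0.0203
grasp_force: 59.7
```

carry_out(
  plan=[
    [1,[0,0,-0.001],[0,0,0]],
    [1,[0,0,-0.001],[0,0,0]],
  ],
)

```text
clock: 10.05
ee_pos: [0.575, -0.1738, 0.1913]
tool_rot: [3.14, -0.003, -3.082]
ft_force: [2.5, -1.7, -24.9]
finger_gap: 0.02
grasp_force: 59.8
```

Contact is on the plate at TCP z ≈ 0.191, with about 10 N/mm. I'll hop-probe round the circle in 30° steps.

carry_out(
  plan=[
    [1,[0,0,0.005],[0,0,0]],
    [1,[0.0012,0.0045,0.005],[0,0,0]],
    [1,[0.0012,0.0045,0.003],[0,0,0]],
    [1,[0.0012,0.0045,0.001],[0,0,0]],
    [1,[0.0012,0.0045,0.001],[0,0,0]],
  ],
)

```text
clock: 10.47
ee_pos: [0.5737, -0.1688, 0.1913]
tool_rot: [3.14, -0.002, -3.082]
ft_force: [2.1, -0.0, -20.2]
finger_gap: 0.0202
grasp_force: 60.7
```

carry_out(
  plan=[
    [1,[0,0,0.004],[0,0,0]],
    [1,[0.0033,0.0033,0.004],[0,0,0]],
    [1,[0.0033,0.0033,0.002],[0,0,0]],
    [1,[0.0033,0.0033,0],[0,0,0]],
    [1,[0.0033,0.0033,0],[0,0,0]],
  ],
)

```text
clock: 10.88
ee_pos: [0.5701, -0.1662, 0.1913]
tool_rot: [3.141, -0.002, -3.082]
ft_force: [1.5, -0.1, -19.1]
finger_gap: 0.0196
grasp_force: 60.8
```

carry_out(
  plan=[
    [1,[0,0,0.004],[0,0,0]],
    [1,[0.0045,0.0012,0.004],[0,0,0]],
    [1,[0.0045,0.0012,0.002],[0,0,0]],
    [1,[0.0045,0.0012,0],[0,0,0]],
    [1,[0.0045,0.0012,0],[0,0,0]],
  ],
)

```text
clock: 11.3
ee_pos: [0.5655, -0.1655, 0.1913]
tool_rot: [3.141, -0.003, -3.082]
ft_force: [1.2, -0.7, -19.5]
finger_gap: 0.0198
grasp_force: 60.8
```

carry_out(
  plan=[
    [1,[0,0,0.004],[0,0,0]],
    [1,[0.0045,-0.0012,0.004],[0,0,0]],
    [1,[0.0045,-0.0012,0.002],[0,0,0]],
    [1,[0.0045,-0.0012,0],[0,0,0]],
    [1,[0.0045,-0.0012,0],[0,0,0]],
  ],
)

```text
clock: 11.72
ee_pos: [0.5614, -0.1672, 0.1917]
tool_rot: [3.141, -0.002, -3.083]
ft_force: [0.2, -1.5, -17.0]
finger_gap: 0.02
grasp_force: 61.1
```

carry_out(
  plan=[
    [1,[0,0,0.004],[0,0,0]],
    [1,[0.0033,-0.0033,0.004],[0,0,0]],
    [1,[0.0033,-0.0033,0.002],[0,0,0]],
    [1,[0.0033,-0.0033,0.0004],[0,0,0]],
    [1,[0.0033,-0.0033,0.0004],[0,0,0]],
  ],
)

```text
clock: 12.13
ee_pos: [0.5594, -0.1708, 0.1933]
tool_rot: [-3.141, 0.001, -3.082]
ft_force: [-1.2, -0.2, -4.7]
finger_gap: 0.0198
grasp_force: 62.7
```

carry_out(
  plan=[
    [1,[0,0,0.004],[0,0,0]],
    [1,[0.0012,-0.0045,0.004],[0,0,0]],
    [1,[0.0012,-0.0045,0.002],[0,0,0]],
    [1,[0.0012,-0.0045,0],[0,0,0]],
    [1,[0.0012,-0.0045,0],[0,0,0]],
  ],
)

```text
clock: 12.55
ee_pos: [0.5578, -0.1752, 0.1913]
tool_rot: [3.141, -0.001, -3.082]
ft_force: [1.5, -0.5, -11.5]
finger_gap: 0.02
grasp_force: 61.8
```

carry_out(
  plan=[
    [1,[0,0,0.004],[0,0,0]],
    [1,[-0.0012,-0.0045,0.004],[0,0,0]],
    [1,[-0.0012,-0.0045,0.002],[0,0,0]],
    [1,[-0.0012,-0.0045,0],[0,0,0]],
    [1,[-0.0012,-0.0045,0],[0,0,0]],
  ],
)

```text
clock: 12.97
ee_pos: [0.5591, -0.1797, 0.1911]
tool_rot: [3.141, -0.002, -3.082]
ft_force: [1.7, -1.2, -14.1]
finger_gap: 0.0201
grasp_force: 61.4
```

carry_out(
  plan=[
    [1,[0,0,0.004],[0,0,0]],
    [1,[-0.0033,-0.0033,0.004],[0,0,0]],
    [1,[-0.0033,-0.0033,0.002],[0,0,0]],
    [1,[-0.0033,-0.0033,0],[0,0,0]],
    [1,[-0.0033,-0.0033,0],[0,0,0]],
  ],
)

```text
clock: 13.38
ee_pos: [0.5628, -0.1827, 0.1911]
tool_rot: [3.141, -0.001, -3.082]
ft_force: [2.3, -1.0, -15.8]
finger_gap: 0.0196
grasp_force: 61.2
```

The rod entered at θ≈150° (z rises freely, no load). Going back there and rising.

carry_out(
  plan=[
    [1,[0,0,0.004],[0,0,0]],
    [1,[0.0015,0.0064,0.004],[0,0,0]],
    [1,[0.003,0.0127,0.004],[0,0,0]],
    [1,[0.003,0.0127,0.002],[0,0,0]],
    [1,[0.003,0.0127,0],[0,0,0]],
  ],
)

```text
clock: 13.8
ee_pos: [0.5592, -0.1696, 0.1929]
tool_rot: [-3.141, 0.0, -3.081]
ft_force: [-1.0, -0.3, -6.4]
finger_gap: 0.0203
grasp_force: 62.3
```

carry_out(
  plan=[
    [1,[0,0,0],[0,0,0]],
    [1,[0,0,-0.0005],[0,0,0]],
  ],
)

```text
clock: 13.97
ee_pos: [0.5594, -0.1702, 0.1931]
tool_rot: [-3.141, 0.0, -3.082]
ft_force: [-1.2, -1.0, -5.4]
finger_gap: 0.0204
grasp_force: 62.6
```

carry_out(
  plan=[
    [1,[0,0,-0.001],[0,0,0]],
    [1,[0,0,-0.002],[0,0,0]],
    [1,[0,0,-0.003],[0,0,0]],
    [1,[0,0,-0.004],[0,0,0]],
    [1,[0,0,-0.004],[0,0,0]],
  ],
)

```text
clock: 14.38
ee_pos: [0.5594, -0.1703, 0.1967]
tool_rot: [-3.142, 0.0, -3.082]
ft_force: [-1.5, -0.7, -3.7]
finger_gap: 0.0202
grasp_force: 62.6
```

carry_out(
  plan=[
    [1,[0,0,-0.001],[0,0,0]],
    [1,[0,0,-0.002],[0,0,0]],
    [1,[0,0,-0.003],[0,0,0]],
    [1,[0,0,-0.0036],[0,0,0]],
    [1,[0,0,-0.0042],[0,0,0]],
  ],
)

```text
clock: 14.8
ee_pos: [0.5587, -0.17, 0.1996]
tool_rot: [3.141, -0.002, -3.082]
ft_force: [0.3, -0.5, -13.2]
finger_gap: 0.0201
grasp_force: 61.5
```

carry_out(
  plan=[
    [1,[0,0,-0.0006],[0,0,0]],
    [1,[0,0,-0.0012],[0,0,0]],
    [1,[0,0,-0.0018],[0,0,0]],
  ],
)

```text
clock: 15.05
ee_pos: [0.559, -0.17, 0.202]
tool_rot: [3.141, -0.001, -3.082]
ft_force: [0.0, 0.1, -12.9]
finger_gap: 0.02
grasp_force: 61.5
```

carry_out(
  plan=[
    [1,[0,0,-0.0008],[0,0,0]],
    [1,[0,0,-0.0016],[0,0,0]],
    [1,[0,0,-0.0024],[0,0,0]],
    [1,[0,0,-0.0032],[0,0,0]],
    [1,[0,0,-0.004],[0,0,0]],
  ],
)

```text
clock: 15.47
ee_pos: [0.5592, -0.1701, 0.2066]
tool_rot: [3.141, -0.0, -3.082]
ft_force: [0.8, -0.6, -13.9]
finger_gap: 0.0199
grasp_force: 61.5
```

carry_out(
  plan=[
    [1,[0,0,-0.0008],[0,0,0]],
    [1,[0,0,-0.0016],[0,0,0]],
    [1,[0,0,-0.0024],[0,0,0]],
    [1,[0,0,-0.0032],[0,0,0]],
    [1,[0,0,-0.004],[0,0,0]],
  ],
)

```text
clock: 15.88
ee_pos: [0.5593, -0.1702, 0.2106]
tool_rot: [3.142, -0.0, -3.082]
ft_force: [-0.7, -0.3, -14.2]
finger_gap: 0.0201
grasp_force: 61.5
```

carry_out(
  plan=[
    [1,[0,0,-0.0008],[0,0,0]],
    [1,[0,0,-0.0016],[0,0,0]],
    [1,[0,0,-0.0024],[0,0,0]],
    [1,[0,0,-0.0032],[0,0,0]],
    [1,[0,0,-0.004],[0,0,0]],
  ],
)

```text
clock: 16.3
ee_pos: [0.5593, -0.1702, 0.2146]
tool_rot: [3.142, -0.0, -3.082]
ft_force: [-0.3, -0.0, -14.7]
finger_gap: 0.0203
grasp_force: 61.5
```

carry_out(
  plan=[
    [1,[0,0,-0.0008],[0,0,0]],
    [1,[0,0,-0.0016],[0,0,0]],
    [1,[0,0,-0.0024],[0,0,0]],
    [1,[0,0,-0.0032],[0,0,0]],
    [1,[0,0,-0.004],[0,0,0]],
  ],
)

```text
clock: 16.72
ee_pos: [0.5593, -0.1702, 0.2186]
tool_rot: [3.142, -0.0, -3.082]
ft_force: [-0.5, 0.0, -13.9]
finger_gap: 0.0201
grasp_force: 61.5
```

carry_out(
  plan=[
    [1,[0,0,0],[0,0,0]],
    [1,[0,0,0],[0,0,0]],
  ],
)

```text
clock: 16.88
ee_pos: [0.5594, -0.1702, 0.2188]
tool_rot: [-3.141, 0.0, -3.082]
ft_force: [-0.6, 0.5, -11.7]
finger_gap: 0.0203
grasp_force: 61.7
```

Run:
```python
from h import *
o=observe();print(o['ee_pos'],o['ft_force'])
a=save('side','s4.png');c=save('scene','c4.png')
A=cv2.resize(a[150:220,270:335,::-1],None,fx=6,fy=6,interpolation=cv2.INTER_CUBIC)
C=cv2.resize(c[135:200,185:250,::-1],None,fx=6,fy=6,interpolation=cv2.INTER_CUBIC)
C=np.vstack([C,np.zeros((A.shape[0]-C.shape[0],C.shape[1],3),np.uint8)])
cv2.imwrite('pics/ac4.png',np.hstack([A,C]))
# predicted tile block top corners for lift L in side crop px
M=np.array([.5706,-.1744]);g=np.radians(3.4)
R=np.array([[np.cos(g),-np.sin(g)],[np.sin(g),np.cos(g)]])
for L in(.015,.0195,.024):
    q=[np.r_[M+R@np.array(p),.11+L] for p in((-.033,-.021),(-.033,.021),(.033,.021),(.033,-.021))]
    print(L,((proj('side',q)-[270,150])*6).round(0).tolist())
q=[np.r_[M+R@np.array(p),.11] for p in((-.033,-.021),(-.033,.021),(.033,.021),(.033,-.021),(-.055,.052),(.055,.052))]
print('z.11',((proj('side',q)-[270,150])*6).round(0).tolist())
```

```text
[ 0.55943245 -0.17024977  0.21881433] [ -0.56554877   0.51041894 -11.69745208]
0.015 [[271.0, 95.0], [250.0, 144.0], [123.0, 114.0], [146.0, 67.0]]
0.0195 [[272.0, 88.0], [251.0, 137.0], [124.0, 107.0], [147.0, 60.0]]
0.024 [[273.0, 81.0], [252.0, 130.0], [124.0, 100.0], [148.0, 53.0]]
z.11 [[267.0, 118.0], [247.0, 167.0], [121.0, 137.0], [144.0, 89.0], [275.0, 215.0], [61.0, 164.0]]
```

View pics/ac4.png

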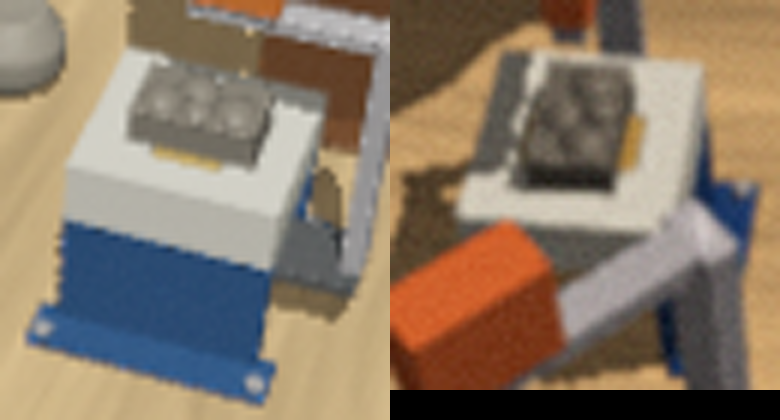

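The block's lower visible edge is at (132,137)–(255,165) and its top edge at (130,107)–(255,135). That matches the predicted position for a lift of about 19.5 mm. Drawing the rod down and the tool out.

carry_out(
  plan=[
    [1,[0,0,0.006],[0,0,0]],
    [1,[0,0,0.013],[0,0,0]],
    [1,[0,0,0.02],[0,0,0]],
    [1,[0,0,0.027],[0,0,0]],
    [1,[0,0,0.033],[0,0,0]],
  ],
)

```text
clock: 17.4
ee_pos: [0.5599, -0.1704, 0.1851]
tool_rot: [-3.141, 0.001, -3.082]
ft_force: [0.6, 0.1, -4.2]
finger_gap: 0.0199
grasp_force: 62.6
```

carry_out(
  plan=[
    [1,[0,0,0.003],[0,0,0]],
    [1,[0,0,0.003],[0,0,0]],
    [1,[0,0,0.003],[0,0,0]],
  ],
)

```text
clock: 17.65
ee_pos: [0.5595, -0.1703, 0.1825]
tool_rot: [-3.142, 0.0, -3.082]
ft_force: [-0.1, 0.7, -4.5]
finger_gap: 0.0197
grasp_force: 62.6
```

carry_out(
  plan=[
    [1,[0.01,0,0],[0,0,0]],
    [1,[0.03,0,0],[0,0,0]],
    [1,[0.05,0,0],[0,0,0]],
    [1,[0.07,0,0],[0,0,0]],
    [1,[0.09,0,0],[0,0,0]],
  ],
)

```text
clock: 18.07
ee_pos: [0.4692, -0.1758, 0.1831]
tool_rot: [-3.141, 0.001, -3.082]
ft_force: [0.4, -0.1, -4.5]
finger_gap: 0.02
grasp_force: 62.6
```

carry_out(
  plan=[
    [1,[0.02,0,0],[0,0,0]],
    [1,[0.045,0,0],[0,0,0]],
    [1,[0.07,0,0],[0,0,0]],
    [1,[0.09,0,-0.01],[0,0,0]],
    [1,[0.095,0,-0.03],[0,0,0]],
  ],
)

```text
clock: 18.48
ee_pos: [0.3701, -0.1797, 0.2113]
tool_rot: [3.139, -0.006, -3.084]
ft_force: [-0.9, 0.3, -4.8]
finger_gap: 0.0201
grasp_force: 62.6
```

carry_out(
  plan=[
    [1,[0,0,-0.007],[0,0,0]],
    [1,[0,0,-0.007],[0,0,0]],
    [1,[0,0,-0.007],[0,0,0]],
  ],
)

```text
clock: 18.73
ee_pos: [0.3761, -0.1819, 0.2203]
tool_rot: [-3.14, 0.003, -3.082]
ft_force: [-0.2, 0.6, -5.1]
finger_gap: 0.0201
grasp_force: 62.6
```

Run:
```python
from h import *
from plan import *
o=observe();p=o['ee_pos'];y=np.degrees(o['tool_rot'][2])%360;print(p,y)
plan(p,y,(.40,0,.2195),179.5,1)
plan((.40,0,.2195),179.5,(.6075,.1268,.2195),171.65,2)
```

```text
[ 0.3760792  -0.18190674  0.22027577] 183.4159327748668
[np.float64(-0.0347), np.float64(0.1802), np.float64(0.0008)] turn z 3.92
[np.float64(-0.1032), np.float64(0.0643), np.float64(-0.0)] turn z 3.92
[np.float64(-0.0985), np.float64(0.0712), np.float64(-0.0)] turn z 3.92
```

carry_out(
  plan=[
    [1,[-0.0069,0.036,0],[0,0,0.8]],
    [1,[-0.0139,0.0721,0],[0,0,1.6]],
    [1,[-0.0208,0.1081,0],[0,0,2.4]],
    [1,[-0.0278,0.1442,0],[0,0,3.1]],
    [1,[-0.0347,0.1802,0],[0,0,3.9]],
  ],
)

```text
clock: 19.15
ee_pos: [0.3988, 0.0026, 0.2188]
tool_rot: [3.141, -0.001, 3.132]
ft_force: [0.3, -0.4, -3.8]
finger_gap: 0.0199
grasp_force: 62.6
```

carry_out(
  plan=[
    [1,[-0.0206,0.0129,0],[0,0,0.8]],
    [1,[-0.0413,0.0257,0],[0,0,1.6]],
    [1,[-0.0619,0.0386,0],[0,0,2.4]],
    [1,[-0.0826,0.0514,0],[0,0,3.1]],
    [1,[-0.1032,0.0643,0],[0,0,3.9]],
  ],
)

```text
clock: 19.57
ee_pos: [0.5035, 0.0656, 0.2182]
tool_rot: [-3.141, -0.001, 3.066]
ft_force: [0.6, -0.4, -3.9]
finger_gap: 0.02
grasp_force: 62.6
```

carry_out(
  plan=[
    [1,[-0.0246,0.0178,0],[0,0,0.8]],
    [1,[-0.05,0.036,0],[0,0,1.6]],
    [1,[-0.0739,0.0534,0],[0,0,2.4]],
    [1,[-0.09,0.065,0],[0,0,3.1]],
    [1,[-0.0985,0.0712,0],[0,0,3.9]],
  ],
)

```text
clock: 19.98
ee_pos: [0.6084, 0.1298, 0.2173]
tool_rot: [3.141, -0.0, 2.998]
ft_force: [0.6, -0.6, -4.5]
finger_gap: 0.0198
grasp_force: 62.6
```

carry_out(
  plan=[
    [1,[0,0,0],[0,0,0]],
    [1,[0,0,0],[0,0,0]],
    [1,[0,0,0],[0,0,0]],
    [1,[0,0,0],[0,0,0]],
  ],
)

```text
clock: 20.32
ee_pos: [0.6051, 0.1273, 0.219]
tool_rot: [-3.141, -0.001, 2.997]
ft_force: [-0.8, -0.1, -4.4]
finger_gap: 0.0199
grasp_force: 62.6
```

carry_out(
  plan=[
    [1,[-0.002,0,0.01],[0,0,0]],
    [1,[-0.002,0,0.02],[0,0,0]],
    [1,[-0.002,0,0.028],[0,0,0]],
    [1,[-0.002,0,0.033],[0,0,0]],
    [1,[-0.002,0,0.035],[0,0,0]],
  ],
)

```text
clock: 20.73
ee_pos: [0.6069, 0.1271, 0.1828]
tool_rot: [-3.141, -0.003, 2.997]
ft_force: [0.4, -0.0, -4.8]
finger_gap: 0.0202
grasp_force: 62.6
```

carry_out(
  plan=[
    [1,[0,0,0.001],[0,0,0]],
    [1,[0,0,0.002],[0,0,0]],
    [1,[0,0,0.003],[0,0,0]],
    [1,[0,0,0.003],[0,0,0]],
  ],
)

```text
clock: 21.07
ee_pos: [0.6084, 0.1273, 0.1819]
tool_rot: [3.141, 0.001, 2.997]
ft_force: [-0.3, -1.2, -4.5]
finger_gap: 0.02
grasp_force: 62.7
```

carry_out(
  plan=[
    [1,[0,0,0.0005],[0,0,0]],
    [1,[0,0,0.001],[0,0,0]],
    [1,[0,0,0.001],[0,0,0]],
  ],
)

```text
clock: 21.32
ee_pos: [0.609, 0.1272, 0.1815]
tool_rot: [3.141, 0.002, 2.997]
ft_force: [0.8, -0.4, 0.5]
finger_gap: 0.0203
grasp_force: 63.1
```

carry_out(
  plan=[
    [0,[0,0,0],[0,0,0]],
    [0,[0,0,0],[0,0,0]],
    [-1,[0,0,0],[0,0,0]],
    [-1,[0,0,0],[0,0,0]],
    [-1,[0,0,0],[0,0,0]],
  ],
)

```text
clock: 21.73
ee_pos: [0.608, 0.1273, 0.1807]
tool_rot: [3.142, 0.0, 2.997]
ft_force: [0.1, -0.4, 0.4]
finger_gap: 0.0767
grasp_force: 0.0
```

carry_out(
  plan=[
    [-1,[0,0,0],[0,0,0]],
    [-1,[0,0,0],[0,0,0]],
    [-1,[0,0,-0.01],[0,0,0]],
    [-1,[0,0,-0.03],[0,0,0]],
    [-1,[0,0,-0.06],[0,0,0]],
  ],
)

```text
clock: 22.15
ee_pos: [0.6063, 0.1271, 0.2392]
tool_rot: [-3.14, -0.005, 2.997]
ft_force: [0.9, -0.2, 0.2]
finger_gap: 0.0854
grasp_force: 0.0
```

carry_out(
  plan=[
    [-1,[0,0,-0.03],[0,0,0]],
    [-1,[0,0,-0.06],[0,0,0]],
    [-1,[0,0,-0.09],[0,0,0]],
    [-1,[0,0,-0.09],[0,0,0]],
    [-1,[0,0,-0.09],[0,0,0]],
  ],
)

```text
clock: 22.57
ee_pos: [0.6092, 0.1274, 0.3335]
tool_rot: [3.14, 0.005, 2.997]
ft_force: [0.0, 0.2, -0.7]
finger_gap: 0.0857
grasp_force: 0.0
```

Run:
```python
from h import *
o=observe();print(o['ee_pos'],o['ft_force'],o['finger_gap'])
a=get_image('side')
cv2.imwrite('pics/f.png',cv2.resize(a[100:310,150:350,::-1],None,fx=2.8,fy=2.8,interpolation=cv2.INTER_CUBIC))
```

```text
[0.60915323 0.12744396 0.33352912] [ 0.00875302  0.23366082 -0.72894966] 0.08568248971970649
```

View pics/f.png

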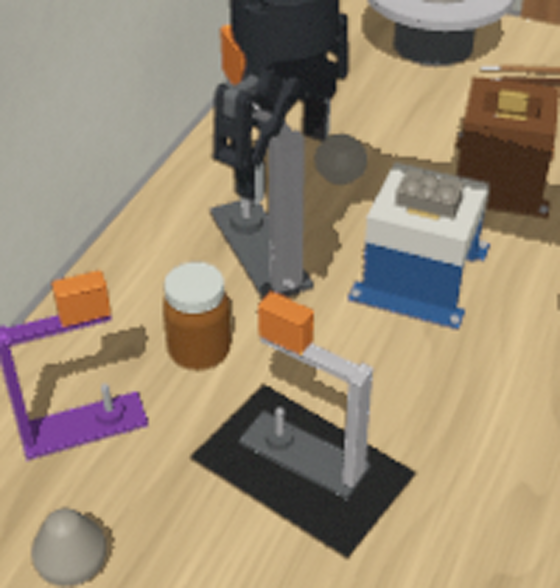

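The tool stands upright on the mat (rod at about (280,420)), the tile stands proud of the mould (about (428,193)), and the gripper is clear of both.

```bash
python3 -c "
from bench import hand_in
print(hand_in())"
```

```text
the job is handed in; nothing more can be done
None
```

The job is handed in: the tile stands about 19.5 mm proud of the mould (by camera and arm height), the tool is back upright on the black mat, and nothing else was moved; the hand-in gave no verdict.

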